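# Shut and seal-test the sample dry-box

### The arm

A 6-joint arm with a two-finger parallel gripper is mounted at the origin on the work surface. World frame = base frame: x ahead of the robot, y to its left, z up, the work surface at z = 0. Lengths are in m, angles in rad, forces in N, time in s.
With the tool pointing down it reaches from about 0.325 to 1 m from the base axis. Payload 5.1 kg.
Tool frame: the origin (TCP) lies on the centre line of the jaws, within the pads' length; the fingertips stand 22 mm ahead of it and the grasp point (between the pads) lies 3 mm ahead of it (ctrl.tip_extent is the distance from the TCP to the fingertips, in m); z points along the fingers, y is the line along which they close (so a half turn about z gives the same grasp; the last joint's range is limited). The gripper opens to 85 mm and grips with 20 to 120 N. Pads are 22 mm wide; open, the fingers measure 114 mm over their backs; the gripper's body (76 mm by 85 mm) begins 54 mm behind the grasp point. The pads swing forward as they close: fully open they stand 13 mm farther back than shut.
Start: joints at [-1.342, 0.124, 1.65, -0, 1.367, -0.083], TCP at [0.199, -0.619, 0.227] pointing down, gripper open.
Joint ranges: [-2.61, 2.61], [-1.02, 2.33], [0.03, 2.71], [-1.35, 4.49], [0.32, 2.68], [-2.91, 2.91]. Speed limits (rad/s): [2.57, 2.57, 3.14, 3.14, 3.14, 3.14].

### API

Orientations are given as a unit quaternion [x, y, z, w].
In Python, from bench import ctrl gives the robot as it stands. The module is installed in compiled form; this text tells all that it offers.
- The arm moves only by the tool step_arm, never from a script. Its arguments are lists of equal length, an entry for each row: "delta_pos": the shift along the tool's x, y, z in m, a list of three; "rot": the turn, a rotation vector about the tool's x, y, z in degrees, a list of three. In form: {"delta_pos": [[x, y, z], ...], "rot": [[wx, wy, wz], ...]}. A call has 1 to 10 rows; each row shifts and turns the commanded pose from where the row before left it, along the tool's axes as they then stand; what a row does not reach is not made up. A row lasts 1/8 s, in which the tool goes at most 62.5 mm and 10.7 degrees, less where a joint would pass 70% of its speed; a pose out of reach is approached as far as the arm can. A call with a gripper value outside its range is refused whole. "grip" is the opening in per cent of the stroke, from 0 (shut) to 100 (fully open), set as the call begins (left out, the last holds). The fingers move at their own pace and stop on an object; the grip force is fixed at half the most. Time passes only in rows, so rows that do not move let the fingers close. It gives the time, the measured TCP pose, the force, the opening and the grip force at its end, in the units of the state.
- ctrl.read_state(): the state, without advancing time (a new reading comes with each control period).
- ctrl.get_image(name): name is "side" or "top"; returns a dict with "img" (420x560x3 uint8, blue, green, red), "depth" (420x560 float32, m along the optical axis (not along the pixel's ray), 0 where there is no reading), "intrinsics" (3x3 intrinsics, pixels), "dist_coeffs" ([k1, k2, p1, p2, k3] as OpenCV has them; the pictures are not rectified), "T" (4x4, takes a point from camera to world coordinates). Camera axes: x right, y down, z forward; pixel columns grow to the right and rows downward; lengths in m; the calibration is good to about 2 mm. A picture is of the moment at which its call begins.
- ctrl.close_job(): hands the job in; it is judged then, once.
The state is a dict: "clock": time; "joint_pos": joint angles; "joint_vel": joint speeds; "tau": joint torques, N m; "tcp_pos": TCP position; "tcp_rot": TCP orientation; "wrist_force": force on the tool from outside, world axes, zero at the start; "moment": the same for the moment, N m; "gripper_width": finger opening in m; "gripper_force": force on a finger pad.
Only numpy, scipy, OpenCV 4.12 (cv2) and the standard library are available. Lean on these libraries where they do the work, as an engineer would, in place of code of your own. Each camera call takes 0.05 s, during which the arm holds its last target. There are 200 camera calls.

### The job

First shut the vent on the white dry-box: turn the red handle from along the brass pipe fully to its stop, straight across the pipe. Next turn the orange quarter-turn catch until its slot lines up with the two red marks and with the steel tongue of the blue cover; then swing the sprung cover down so that the tongue drops into the slot, and finish while still holding the cover pressed fully home on its frame with the fingertips, because it springs open when let go. Leave the other things on the table where they are.

Things in the scene. Friction and masses are not known exactly. Their poses are not given: they have to be found in the camera images.
- drybox: White case fixed to the table, turned by some yaw; 260 mm along its x, y from -170 to 150, flat deck 110 mm up. Origin at table level; x away from the robot, y left, z up. A frame with black seal (x +-90, y -35 to 115, top 132 mm up) surrounds a well of tubes; cover hinge on its left, catch at (50, -100) on the deck, brass vent pipe leaves the right side along -y at x 0, to y -300.
- cock (a joint): Red vent handle on a vertical axis at (0, -240) mm in the drybox frame: 0 = open (points along the box's -y, the pipe), 1.571 = closed stop (points along the box's -x). Grows clockwise seen from above; 0.1 N m friction, stays where left. Bar 14 mm wide, 80 mm long from the axis, 84 to 98 mm above the table, free at both sides; the pipe and cock body below it reach up to 61 mm.
- cock_tip (a point): Point on the red handle, 75 mm from its axis, mid-height (91 mm above the table); its y axis points along the handle back to the axis.
- catch (a joint): Orange quarter-turn catch on a vertical axis: 0 = slot in line with the box's y, the red marks and the tongue. Grows anticlockwise seen from above; starts 0.9 to 1.5, stops at -0.35 and 1.62, with no detent at 0. Light friction (0.05 N m), stays where left. Fits the tongue within about 0.2 rad either way.
- catch_grip (a point): Centre of the catch, on its axis, 136 mm above the table. Two upright cheeks, each 8 mm thick, 40 mm long, 124 to 148 mm above the table, with a 14 mm slot between: 30 mm over both along this point's x, slot along its y. Grip across the 30 mm from above. A low disc 44 mm wide lies below them.
- cover (a joint): Blue cover's hinge angle: 0 = shut flat on the frame (hard stop), grows as it opens upward; starts at 1.05 to 1.3 and a spring pushes it back there. The level hinge lies along the box's x on the left of the frame; the free edge is on the right when shut. Pressing at the pad takes about 3 to 6 N near shut.
- cover_hinge (a point): Middle of the hinge axis, 136 mm above the table; does not move.
- cover_pad (a point): Centre of the yellow disc on the cover's outer face, the place to press, 120 mm from the hinge axis, 45 mm from the cover's middle towards the robot. Its -y points from hinge to free edge, z out of the outer face (up when shut). Plate 180 mm along the hinge, reaching 150 mm from it, 8 mm thick (4 mm each side of the axis); a tongue 6 mm thick sticks out past the free edge at x 50 of the box, to 242 mm from the hinge.
- tube_rack: Bystander, loose, to be left alone: wire rack full of capped tubes, 70 x 160 x 96 mm high, stands behind the dry-box. Origin at the middle of its underside.
- jar: Bystander, loose, to be left alone: small jar with yellow lid, 52 mm across, 75 mm high, stands near the vent pipe. Origin at the middle of its underside.
- slide_box: Bystander, loose, to be left alone: flat green box, 85 x 100 x 30 mm high, lies left of the dry-box. Origin at the middle of its underside.
- tablet: Bystander, loose, to be left alone: black tablet computer 130 x 210 x 12 mm, lies to the left. Origin at the middle of its underside.
- stylus: Bystander, loose, to be left alone: black pen 130 mm long, 9 mm thick, lies to the left. Origin at the middle of its underside.
- glove_carton: Bystander, loose, to be left alone: cardboard box 120 x 220 x 80 mm high, far right. Origin at the middle of its underside.
- wash_bottle: Bystander, loose, to be left alone: bottle with red cap, 64 mm across, 150 mm high, far right. Origin at the middle of its underside.

How it is judged:
On the way, in this order (a step that is already met when the one before it is completed fails the run):
1. the red vent handle is turned to its closed stop (value of joint cock above 1.42 rad), for 0.2 s.
2. with the cover still up, the catch's slot is lined up with the marks (value of joint catch between -0.25 and 0.25 rad and value of joint cover above 0.5 rad), for 0.2 s.
3. the cover is pressed home on its frame by the fingertips (value of joint cover below 0.035 rad and contact force between the fingers and cover above 1 N), for 0.2 s.
At the end, for the whole second after the job is handed in: The vent handle is within 0.17 rad of its closed stop, the catch's slot within 0.25 rad of the marks, and the cover lies still within 0.035 rad of shut while the fingers press on it with more than 1 N, all through the last second (all of step 3 and value of joint cock above 1.4 rad and value of joint catch between -0.25 and 0.25 rad and velocity of joint cover between -0.05 and 0.05 rad/s); the arm keeps its last pose, push and grip.
It fails at once if another thing on the table is moved by more than 30 mm (distance of any of tube_rack, jar, slide_box, tablet, stylus, glove_carton, wash_bottle from where it was at the start of the episode above 0.03 m).
It also fails if it takes over 67 s, if anything falls off the work surface, if the arm or the gripper's body presses on something with over 40 N, if the wrist force passes 120 N, or if a joint passes its speed limit or range.

## Working session

There is one attempt and no reset: what is moved stays moved. The work goes in short steps, Python scripts to look and compute and a tool call to move; the robot and the scene stay as the last step left them, time stands still between calls to the robot, and variables do not carry over. Pictures are saved under pics/ and viewed, at most 10 in all, crops included, and the job is handed in when it is done.

Besides the shell and the picture viewer there is one more tool, called in YAML: its name, and indented under it one key for each argument. step_arm: Moves the arm, as the interface text tells. Its arguments: {"type":"object","properties":{"delta_pos":{"type":"array","items":{"type":"array","items":{"type":"number"}}},"rot":{"type":"array","items":{"type":"array","items":{"type":"number"}}},"grip":{"type":"number"}},"required":["delta_pos","rot"]}

```bash
mkdir -p pics
cat > h.py <<'E'
import numpy as np,cv2
from bench import ctrl
from scipy.spatial.transform import Rotation as R
def grab(n):
    d=ctrl.get_image(n); np.savez(n+'.npz',**d); return d
def load(n): return dict(np.load(n+'.npz'))
def ray(d,uv):
    p=cv2.undistortPoints(np.array(uv,float).reshape(-1,1,2),d['intrinsics'],d['dist_coeffs']).reshape(-1,2)
    v=np.c_[p,np.ones(len(p))]@d['T'][:3,:3].T
    return d['T'][:3,3],v
def plane(d,uv,z):
    o,v=ray(d,uv); return o+v*((z-o[2])/v[:,2])[:,None]
def dep(d,uv):
    uv=np.array(uv).reshape(-1,2); o,v=ray(d,uv); return o+v*d['depth'][uv[:,1].astype(int),uv[:,0].astype(int)][:,None]
def mask(d,lo,hi): return cv2.inRange(cv2.cvtColor(d['img'],cv2.COLOR_BGR2HSV),lo,hi)
E
python3 - <<'E'
from h import *
for n in('top','side'):
    d=grab(n); cv2.imwrite(f'pics/{n}1.png',d['img']); print(d['T'].round(3).tolist())
E
```

```text
[[-0.023, -0.983, 0.181, 0.28], [-1.0, 0.024, 0.001, -0.036], [-0.005, -0.181, -0.984, 1.655], [0.0, 0.0, 0.0, 1.0]]
[[-0.673, -0.507, 0.539, -0.115], [-0.74, 0.46, -0.492, 0.608], [0.002, -0.729, -0.684, 0.959], [0.0, 0.0, 0.0, 1.0]]
```

View pics/top1.png

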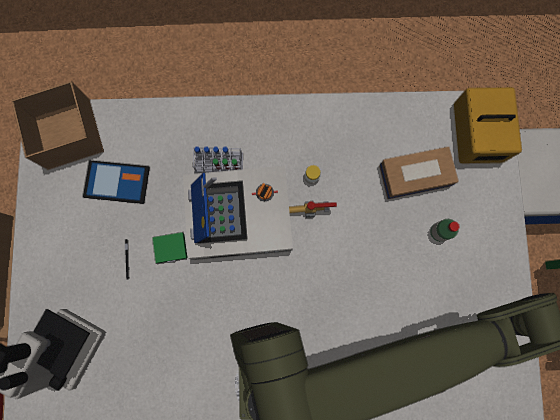

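View pics/side1.png

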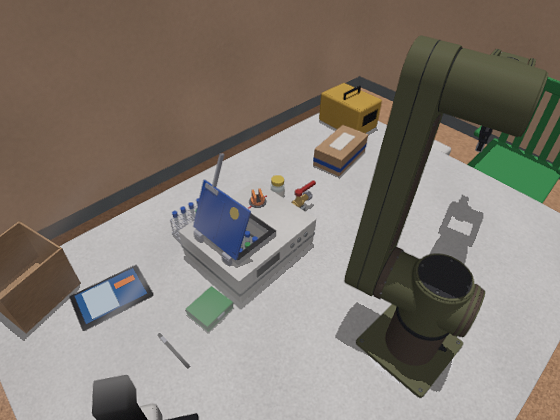

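The top view shows the red handle at about (308–336, 206), the orange catch at (265, 190), the deck's front edge at row ~250 and the jar at (313, 173). The side view shows the yellow pad at (234, 213), the catch at (258, 198) and the handle at (305, 187). Next I'll measure these points.

Run:
```python
from h import *
d=load('top'); s=load('side')
hsv=cv2.cvtColor(d['img'],cv2.COLOR_BGR2HSV)
def pts(m,x0,x1,y0,y1):
    q=np.zeros_like(m);q[y0:y1,x0:x1]=m[y0:y1,x0:x1]; v,u=np.nonzero(q); return np.c_[u,v]
red=mask(d,(0,150,60),(6,255,255))|mask(d,(174,150,60),(180,255,255))
p=pts(red,298,345,190,220); w=plane(d,p,0.098)[:,:2]
c,sz,a=cv2.minAreaRect(w.astype(np.float32)*1000); print('handle',len(p),w.mean(0),c,sz,a, p.min(0),p.max(0))
vx=cv2.fitLine(w.astype(np.float32),cv2.DIST_L2,0,.01,.01).ravel(); print(vx)
o=mask(d,(5,130,100),(20,255,255)); p=pts(o,245,290,175,205)
print('orange',len(p),plane(d,p,0.148)[:,:2].mean(0), cv2.minAreaRect(plane(d,p,0.148)[:,:2].astype(np.float32)*1000))
p=pts(red,245,290,175,205); print('marks',[(tuple(x),plane(d,[x],.11)[0,:2].round(3).tolist()) for x in p])
# white deck by depth
H,W=d['depth'].shape; uu,vv=np.meshgrid(np.arange(W),np.arange(H)); P=dep(d,np.c_[uu.ravel(),vv.ravel()]).reshape(H,W,3)
m=((abs(P[...,2]-.11)<.012)).astype(np.uint8)*255; q=np.zeros_like(m);q[160:265,180:300]=m[160:265,180:300]
w=P[q>0][:,:2].astype(np.float32)*1000
print('deck',len(w),cv2.minAreaRect(w)); 
# pad in side
y=mask(s,(20,120,100),(35,255,255)); v,u=np.nonzero(y[200:230,220:250]); u=u+220;v=v+200
pp=dep(s,np.c_[u,v]); print('pad',len(u),u.mean(),v.mean(),np.median(pp,0))
# cover plane
b=mask(s,(105,120,40),(128,255,255)); n=pts(b,190,250,180,260); pc=dep(s,n); pc=pc[pc[:,2]>.13]; c0=np.median(pc,0); pc=pc[np.linalg.norm(pc-c0,axis=1)<.13]
nrm=np.linalg.svd(pc-pc.mean(0),full_matrices=False)[2][2]; print('cover n',len(pc),pc.mean(0),nrm)
# jar
y=mask(d,(20,120,100),(35,255,255)); p=pts(y,300,325,160,185); print('jar',plane(d,p,.075).mean(0))
cv2.imwrite('pics/crop1.png',np.hstack([cv2.resize(d['img'][165:225,240:340],None,fx=4,fy=4),cv2.resize(s['img'][150:240,190:290],(400,240))]))
```

```text
handle 129 [ 0.54389257 -0.16150973] (541.7096557617188, -165.9026641845703) (87.08360290527344, 22.032596588134766) 88.60423278808594 [307 202] [335 209]
[ 0.02428181 -0.99970514  0.54389256 -0.16150972]
orange 92 [0.58168302 0.00707232] ((583.4454956054688, 7.181718826293945), (39.30303192138672, 46.23487091064453), 88.8150863647461)
marks [((np.int64(275), np.int64(191)), [0.589, -0.024]), ((np.int64(276), np.int64(191)), [0.589, -0.027]), ((np.int64(277), np.int64(191)), [0.588, -0.03]), ((np.int64(274), np.int64(192)), [0.586, -0.021]), ((np.int64(275), np.int64(192)), [0.585, -0.024]), ((np.int64(252), np.int64(193)), [0.584, 0.047]), ((np.int64(254), np.int64(193)), [0.584, 0.041]), ((np.int64(255), np.int64(193)), [0.584, 0.038]), ((np.int64(252), np.int64(194)), [0.581, 0.047]), ((np.int64(253), np.int64(194)), [0.581, 0.044])]
deck 5524 ((548.5621337890625, 96.8890151977539), (301.12286376953125, 321.2891845703125), 3.825778007507324)
pad 14 235.5 212.78571428571428 [0.47167909 0.17666982 0.25677293]
cover n 1356 [0.49133298 0.1930591  0.21614277] [-0.06525505  0.92009267  0.38622695]
jar [ 0.65498256 -0.14555637  0.075     ]
```

View pics/crop1.png

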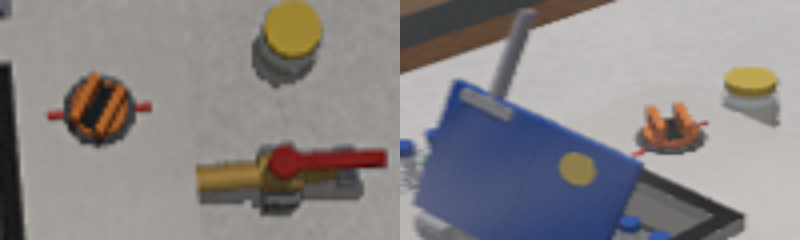

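The close crop shows the hub at crop (285,162), the slot running up-right (about 0.95 rad off the marks) and the jar well clear of the handle. The marks, deck and cover normal all give a box yaw of about 0.066. I'll check the hub, the slot angle and the tool frame.

```bash
cat >> h.py <<'E'
TH=.066; O=np.array([.5265,.1045])
def box(x,y): c,s=np.cos(TH),np.sin(TH); return O+np.array([c*x-s*y,s*x+c*y])
def st():
    s=ctrl.read_state(); M=R.from_quat(s['tcp_rot']).as_matrix()
    print('t',round(s['clock'],2),'p',np.round(s['tcp_pos'],4),'F',np.round(s['wrist_force'],1),'w',round(float(s['gripper_width']),4),'gf',np.round(s['gripper_force'],1),'j',np.round(s['joint_pos'],2)); print(M.round(3).tolist()); return np.array(s['tcp_pos']),M
def go(*tg):
    p,M=st()
    for t in tg: print('to',np.round(t,4),'d_tool',(M.T@(np.array(t)-p)).round(4)); p=np.array(t)
E
python3 - <<'E'
from h import *
d=load('top'); print('hub',plane(d,[[311.2,205.5]],.1)); print('cock pred',box(0,-.24),'catch',box(.05,-.1))
g=cv2.resize(d['img'],None,fx=4,fy=4,interpolation=cv2.INTER_CUBIC)
h=cv2.cvtColor(g,cv2.COLOR_BGR2HSV); o=cv2.inRange(h,(5,130,120),(20,255,255)); q=np.zeros_like(o); q[700:820,980:1160]=o[700:820,980:1160]
for c in cv2.findContours(q,cv2.RETR_EXTERNAL,cv2.CHAIN_APPROX_NONE)[0]:
    if len(c)>20:
        w=plane(d,c.reshape(-1,2)/4-.375,.148)[:,:2].astype(np.float32)*1000; print(cv2.contourArea(w),cv2.minAreaRect(w),cv2.fitLine(w,cv2.DIST_L2,0,.01,.01).ravel())
p=mask(d,(0,0,0),(180,110,70)); 
v,u=np.nonzero(p[182:200,258:273]); w=plane(d,np.c_[u+258,v+182],.13)[:,:2].astype(np.float32)*1000; print('slot',len(w),cv2.fitLine(w,cv2.DIST_L2,0,.01,.01).ravel())
st()
E
```

```text
hub [[ 0.54210171 -0.13529029  0.1       ]]
cock pred [ 0.5423285  -0.13497747] catch [0.58298635 0.00801533]
18.77749050137936 ((563.6852416992188, 18.853107452392578), (8.481746673583984, 3.746981620788574), 61.72941970825195) [  0.5755401   0.8177736 563.7207     18.559843 ]
102.83514447370999 ((572.200439453125, -7.825309753417969), (6.284836769104004, 25.62766456604004), 61.68428421020508) [ 8.7641013e-01 -4.8156551e-01  5.7249646e+02 -7.3807917e+00]
225.72470924562094 ((579.4205322265625, -0.5955467224121094), (7.248541355133057, 39.70599365234375), 62.14592361450195) [ 8.8720626e-01 -4.6137303e-01  5.7986401e+02 -9.1844070e-01]
271.48446835957293 ((590.8001708984375, 19.785743713378906), (10.630594253540039, 37.684940338134766), 61.83161163330078) [ 8.7187374e-01 -4.8973075e-01  5.9006757e+02  1.9158775e+01]
slot 66 [ 8.7543797e-01 -4.8333052e-01  5.7784937e+02  7.2989182e+00]
t 0.1 p [ 0.1993 -0.6181  0.2258] F [-0.3  0.4 -0.7] w 0.0851 gf 0.0 j [-1.34  0.12  1.65 -0.    1.37 -0.08]
[[0.952, 0.307, -0.0], [0.307, -0.952, 0.002], [0.0, -0.002, -1.0]]
```

step_arm:
  delta_pos:
    - [0,0,-0.005]
    - [0,0,-0.005]
    - [0,0,-0.005]
    - [0,0,-0.005]
    - [0,0,-0.005]
    - [0,0,-0.005]
    - [0,0,0]
    - [0,0,0]
    - [0,0,0]
  rot:
    - [0,0,-9]
    - [0,0,-9]
    - [0,0,-9]
    - [0,0,-9]
    - [0,0,-9]
    - [0,0,-9]
    - [0,0,-9]
    - [0,0,-9]
    - [0,0,0]
  grip: 0

```text
clock: 1.23
tcp_pos: [0.1993, -0.6184, 0.2562]
tcp_rot: [0.709, 0.706, 0.0, -0.0]
wrist_force: [1.0, 0.7, -0.2]
gripper_width: 0.0004
gripper_force: 0.0
```

Run:
```python
from h import *
go([.582,-.19,.255],[.582,-.19,.097])
```

```text
t 1.23 p [ 0.1993 -0.6184  0.2562] F [ 1.   0.7 -0.2] w 0.0004 gf 0.0 j [-1.34  0.11  1.62 -0.    1.42 -1.34]
[[0.004, 1.0, -0.0], [1.0, -0.004, 0.001], [0.001, -0.0, -1.0]]
to [ 0.582 -0.19   0.255] d_tool [0.4299 0.3809 0.0016]
to [ 0.582 -0.19   0.097] d_tool [-0.0002  0.      0.158 ]
```

step_arm:
  delta_pos:
    - [0.043,0.038,0]
    - [0.043,0.038,0]
    - [0.043,0.038,0]
    - [0.043,0.038,0]
    - [0.043,0.038,0]
    - [0.043,0.038,0]
    - [0.043,0.038,0]
    - [0.043,0.038,0]
    - [0.043,0.038,0]
    - [0.043,0.038,0]
  rot:
    - [0,0,0]
    - [0,0,0]
    - [0,0,0]
    - [0,0,0]
    - [0,0,0]
    - [0,0,0]
    - [0,0,0]
    - [0,0,0]
    - [0,0,0]
    - [0,0,0]

```text
clock: 2.48
tcp_pos: [0.5813, -0.1879, 0.2568]
tcp_rot: [0.709, 0.705, -0.0, 0.0]
wrist_force: [0.4, -0.7, -0.3]
gripper_width: -0.0
gripper_force: 0.0
```

Run:
```python
from h import *
go([.582,-.19,.097])
```

```text
t 2.48 p [ 0.5813 -0.1879  0.2568] F [ 0.4 -0.7 -0.3] w -0.0 gf 0.0 j [-0.4   0.02  1.71 -0.    1.41 -0.4 ]
[[0.005, 1.0, -0.0], [1.0, -0.005, -0.0], [-0.0, -0.0, -1.0]]
to [ 0.582 -0.19   0.097] d_tool [-0.002   0.0007  0.1598]
```

step_arm:
  delta_pos:
    - [0,0,0.04]
    - [0,0,0.04]
    - [0,0,0.04]
    - [0,0,0.04]
    - [0,0,0]
    - [0,0,0]
  rot:
    - [0,0,0]
    - [0,0,0]
    - [0,0,0]
    - [0,0,0]
    - [0,0,0]
    - [0,0,0]

```text
clock: 3.22
tcp_pos: [0.5812, -0.1899, 0.0985]
tcp_rot: [0.708, 0.706, 0.0, 0.001]
wrist_force: [0.8, -0.6, 0.3]
gripper_width: 0.0002
gripper_force: 0.0
```

Run:
```python
from h import *
p,M=st(); A=np.array([.5422,-.135])
for a in np.arange(0,1.58,.157):
    f=-np.pi/2+TH-a; u=np.array([np.cos(f),np.sin(f)]); w=np.array([-u[1],u[0]])
    t=np.r_[A+.055*u+.018*w,.097]; print(round(a,2),t.round(4),(M.T@(t-p)).round(4)); p=t
```

```text
t 3.23 p [ 0.5812 -0.1899  0.0985] F [ 0.8 -0.6  0.3] w 0.0002 gf 0.0 j [-0.4   0.15  1.85  0.    1.14 -0.4 ]
[[0.003, 1.0, 0.002], [1.0, -0.003, -0.001], [-0.001, 0.002, -1.0]]
0.0 [ 0.5638 -0.1887  0.097 ] [ 0.0012 -0.0175  0.0014]
0.16 [ 0.5551 -0.1914  0.097 ] [-0.0027 -0.0087 -0.    ]
0.31 [ 0.5461 -0.1927  0.097 ] [-0.0014 -0.009  -0.    ]
0.47 [ 0.5371 -0.1926  0.097 ] [ 0.0001 -0.0091 -0.    ]
0.63 [ 0.5281 -0.1911  0.097 ] [ 0.0015 -0.009  -0.    ]
0.78 [ 0.5195 -0.1882  0.097 ] [ 0.0029 -0.0086 -0.    ]
0.94 [ 0.5115 -0.184   0.097 ] [ 0.0042 -0.0081 -0.    ]
1.1 [ 0.5042 -0.1786  0.097 ] [ 0.0054 -0.0073 -0.    ]
1.26 [ 0.4978 -0.1722  0.097 ] [ 0.0065 -0.0064 -0.    ]
1.41 [ 0.4926 -0.1648  0.097 ] [ 0.0074 -0.0053 -0.    ]
1.57 [ 0.4885 -0.1566  0.097 ] [ 0.0081 -0.0041 -0.    ]
```

step_arm:
  delta_pos:
    - [0.001,-0.0175,0]
    - [-0.003,-0.009,0]
    - [-0.0015,-0.009,0]
    - [0,-0.009,0]
    - [0.0015,-0.009,0]
    - [0.003,-0.0085,0]
    - [0.004,-0.008,0]
    - [0.0055,-0.0075,0]
    - [0.0065,-0.0065,0]
    - [0.0035,-0.0025,0]
  rot:
    - [0,0,0]
    - [0,0,0]
    - [0,0,0]
    - [0,0,0]
    - [0,0,0]
    - [0,0,0]
    - [0,0,0]
    - [0,0,0]
    - [0,0,0]
    - [0,0,0]

```text
clock: 4.47
tcp_pos: [0.4935, -0.1683, 0.0969]
tcp_rot: [0.708, 0.706, 0.0, -0.0]
wrist_force: [0.4, -0.1, -0.7]
gripper_width: -0.0003
gripper_force: 0.0
```

step_arm:
  delta_pos:
    - [0.004,-0.002,0]
    - [0.004,-0.002,0]
    - [0.003,-0.001,0]
    - [0,0,0]
  rot:
    - [0,0,0]
    - [0,0,0]
    - [0,0,0]
    - [0,0,0]

```text
clock: 4.97
tcp_pos: [0.4889, -0.1577, 0.0969]
tcp_rot: [0.708, 0.706, -0.0, -0.0]
wrist_force: [-0.3, -0.0, -0.0]
gripper_width: 0.0
gripper_force: 0.0
```

Run:
```python
from h import *
st(); d=grab('top'); s=grab('side')
red=mask(d,(0,150,60),(6,255,255))|mask(d,(174,150,60),(180,255,255))
v,u=np.nonzero(red[190:250,290:345]); w=plane(d,np.c_[u+290,v+190],.098)[:,:2].astype(np.float32); print(len(w),w.mean(0),w.min(0),w.max(0),cv2.fitLine(w,cv2.DIST_L2,0,.01,.01).ravel())
cv2.imwrite('pics/c2.png',np.hstack([cv2.resize(d['img'][165:240,245:345],(400,300)),cv2.resize(s['img'][150:240,230:350],(400,300))]))
```

```text
t 4.97 p [ 0.4889 -0.1577  0.0969] F [-0.3 -0.  -0. ] w 0.0 gf 0.0 j [-0.42 -0.06  2.07 -0.    1.13 -0.41]
[[0.002, 1.0, -0.0], [1.0, -0.002, 0.0], [0.0, -0.0, -1.0]]
4 [ 0.5400975  -0.13471656] [ 0.5346718  -0.13806611] [ 0.5470993  -0.13142419] [ 0.8949044  -0.44625798  0.5400975  -0.13471656]
```

View pics/c2.png

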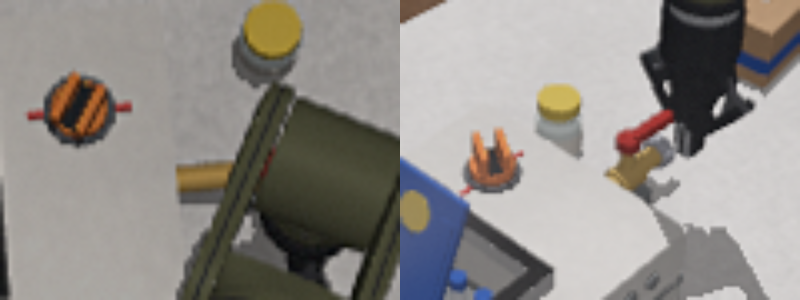

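The side view shows the handle still pointing along the pipe, from hub (298,192) to tip (311,185). There was no contact force, so the finger seems to have missed it. I'll check the heights.

Run:
```python
from h import *
print(ctrl.tip_extent)
s=load('side'); Ti=np.linalg.inv(s['T'])
def pr(p): p=np.array(p,float); q=Ti[:3,:3]@p+Ti[:3,3]; return cv2.projectPoints(q.reshape(1,1,3),np.zeros(3),np.zeros(3),s['intrinsics'],s['dist_coeffs'])[0].ravel().round(1)
p=ctrl.read_state()['tcp_pos']
print('tcp',pr(p),'tip',pr(p-[0,0,.022]),'hub',pr([.5422,-.135,.098]),'open tip',pr([.5475,-.215,.091]),'closed tip',pr([.4624,-.140,.091]),pr([.4889,-.1577,.12]))
red=mask(s,(0,150,60),(6,255,255))|mask(s,(174,150,60),(180,255,255))
v,u=np.nonzero(red[165:215,285:340]); P=dep(s,np.c_[u+285,v+165]); print(len(u),u.min()+285,u.max()+285,v.min()+165,v.max()+165,np.median(P,0),P.min(0),P.max(0))
w=plane(s,np.c_[u+285,v+165],.093)[:,:2].astype(np.float32); print(cv2.minAreaRect(w*1000),cv2.fitLine(w,cv2.DIST_L2,0,.01,.01).ravel())
cv2.imwrite('pics/c3.png',cv2.resize(s['img'][140:230,270:390],(800,600),interpolation=cv2.INTER_CUBIC))
```

```text
0.022
tcp [315.5 196.4] tip [314.9 201.4] hub [298.8 191.3] open tip [314.  181.7] closed tip [317.7 204.5] [316.1 191.1]
81 296 311 183 195 [ 0.5412514  -0.15284183  0.09718869] [ 0.50822747 -0.19463149  0.08606438] [ 0.55068016 -0.12340254  0.14523907]
((546.9794921875, -160.65701293945312), (25.230545043945312, 79.58793640136719), 6.568896293640137) [ 0.06820549 -0.9976713   0.5441894  -0.1573178 ]
```

View pics/c3.png

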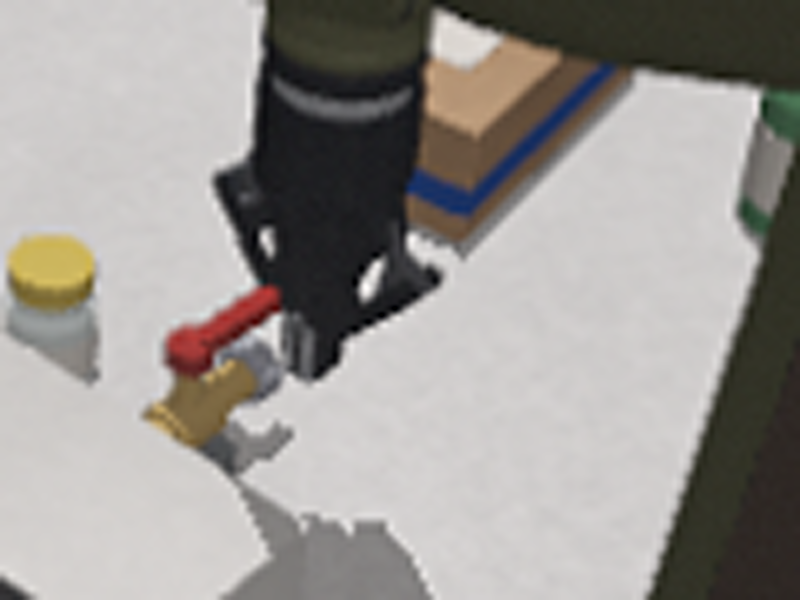

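The shut tip shows at about (316,197) in the side view, higher than the expected (315,201). It may have passed just above the handle, so I'll measure the tip by depth.

Run:
```python
from h import *
s=load('side'); 
for r in range(188,204): 
    uv=[[c,r] for c in range(310,322,2)]; P=dep(s,uv); print(r,[tuple(int(round(1000*k)) for k in q) for q in P], [int(x) for x in s['img'][r,310:322:2].max(1)])
```

```text
188 [(600, -261, 3), (501, -151, 129), (492, -149, 136), (481, -145, 146), (474, -147, 148), (466, -147, 154)] [205, 122, 77, 36, 34, 35]
189 [(600, -262, -2), (502, -152, 124), (491, -149, 133), (481, -147, 140), (479, -154, 137), (465, -146, 151)] [215, 109, 62, 80, 34, 35]
190 [(594, -255, 1), (501, -152, 121), (489, -147, 131), (482, -147, 136), (477, -152, 135), (475, -160, 132)] [215, 112, 52, 101, 36, 32]
191 [(590, -250, 1), (502, -153, 115), (491, -150, 124), (484, -151, 127), (476, -151, 133), (475, -160, 128)] [192, 93, 51, 106, 32, 25]
192 [(544, -194, 59), (500, -151, 113), (488, -147, 123), (482, -149, 126), (476, -152, 128), (476, -162, 122)] [132, 111, 38, 106, 34, 26]
193 [(538, -188, 62), (576, -245, 4), (488, -147, 119), (484, -153, 118), (474, -149, 127), (478, -165, 115)] [107, 150, 44, 94, 37, 19]
194 [(538, -189, 57), (573, -242, 3), (489, -148, 113), (483, -151, 115), (475, -152, 120), (474, -161, 115)] [110, 136, 48, 89, 35, 64]
195 [(539, -190, 51), (571, -240, 0), (489, -149, 108), (480, -148, 115), (475, -152, 115), (550, -260, 2)] [143, 140, 53, 88, 22, 2
[... 374 characters left out ...]
 2)] [90, 205, 213, 206, 212, 212]
199 [(561, -219, 0), (554, -222, 3), (550, -228, 2), (548, -238, -3), (540, -239, 2), (538, -247, -1)] [170, 211, 210, 213, 209, 206]
200 [(555, -213, 3), (553, -221, 0), (545, -223, 3), (542, -231, 1), (538, -236, 1), (533, -242, 0)] [209, 210, 210, 209, 207, 208]
201 [(554, -212, 0), (549, -217, 0), (545, -223, -1), (539, -227, 1), (534, -232, 0), (530, -238, 0)] [210, 210, 210, 207, 211, 209]
202 [(552, -210, -2), (544, -211, 2), (541, -219, -1), (537, -226, -2), (530, -228, 1), (525, -233, 1)] [210, 211, 209, 207, 211, 211]
203 [(546, -203, 1), (542, -209, 0), (536, -213, 1), (531, -218, 2), (526, -223, 2), (519, -225, 6)] [214, 208, 210, 209, 211, 212]
```

By depth the fingertips are at z ≈ 0.103, about 6 mm above the reported TCP and roughly 28 mm higher than the stated geometry gives. They passed over the handle. I'll go back, come in lower and verify the tip height there before pushing.

step_arm:
  delta_pos:
    - [0,0,-0.02]
    - [0,0,-0.02]
    - [-0.011,0.031,0]
    - [-0.011,0.031,0]
    - [-0.01,0.031,0]
    - [0,0,0.02]
    - [0,0,0.02]
    - [0,0,0.015]
    - [0,0,0.012]
    - [0,0,0]
  rot:
    - [0,0,0]
    - [0,0,0]
    - [0,0,0]
    - [0,0,0]
    - [0,0,0]
    - [0,0,0]
    - [0,0,0]
    - [0,0,0]
    - [0,0,0]
    - [0,0,0]

```text
clock: 6.32
tcp_pos: [0.5807, -0.1896, 0.0684]
tcp_rot: [0.708, 0.706, -0.0, -0.001]
wrist_force: [0.3, 0.4, -0.4]
gripper_width: -0.0003
gripper_force: 0.0
```

```bash
cat >> h.py <<'E'
def tip(n='side',r=.05):
    s=grab(n); p=np.array(ctrl.read_state()['tcp_pos']); H,W=s['depth'].shape; uu,vv=np.meshgrid(np.arange(W),np.arange(H)); uv=np.c_[uu.ravel(),vv.ravel()]
    P=dep(s,uv); k=(np.linalg.norm(P[:,:2]-p[:2],axis=1)<r)&(P[:,2]>.02)&(P[:,2]<.25)&(s['img'].reshape(-1,3).max(1)<125)&(s['depth'].ravel()>0)
    z=np.sort(P[k][:,2]); q=P[k][np.argsort(P[k][:,2])]; print('n',k.sum(),'low z',z[:30:3].round(3)); print(np.c_[q,uv[k][np.argsort(P[k][:,2])]][:12].round(3).tolist()); return s
E
python3 - <<'E'
from h import *
st(); tip(r=.025)
E
```

```text
t 6.33 p [ 0.5807 -0.1896  0.0684] F [ 0.3  0.4 -0.4] w -0.0003 gf 0.0 j [-0.4   0.19  1.86  0.    1.1  -0.4 ]
[[0.002, 1.0, -0.002], [1.0, -0.002, 0.001], [0.001, -0.002, -1.0]]
n 237 low z [0.053 0.075 0.082 0.083 0.085 0.086 0.088 0.091 0.092 0.093]
[[0.561, -0.178, 0.053, 303.0, 193.0], [0.559, -0.181, 0.057, 304.0, 192.0], [0.557, -0.184, 0.061, 305.0, 191.0], [0.575, -0.186, 0.075, 302.0, 185.0], [0.58, -0.181, 0.08, 300.0, 184.0], [0.574, -0.18, 0.08, 301.0, 185.0], [0.585, -0.181, 0.082, 299.0, 183.0], [0.571, -0.187, 0.082, 303.0, 184.0], [0.575, -0.181, 0.083, 301.0, 184.0], [0.568, -0.188, 0.083, 304.0, 184.0], [0.572, -0.183, 0.084, 302.0, 184.0], [0.576, -0.186, 0.084, 302.0, 183.0]]
```

The handle hides the very tip, but its height is at most 0.075, which is below the handle's underside. Pushing now.

step_arm:
  delta_pos:
    - [0.001,-0.0175,0]
    - [-0.003,-0.009,0]
    - [-0.0015,-0.009,0]
    - [0,-0.009,0]
  rot:
    - [0,0,0]
    - [0,0,0]
    - [0,0,0]
    - [0,0,0]

```text
clock: 6.88
tcp_pos: [0.5375, -0.1938, 0.0706]
tcp_rot: [0.708, 0.706, 0.0, 0.001]
wrist_force: [2.2, 0.3, -0.3]
gripper_width: 0.0001
gripper_force: 1.0
```

Contact shows at about 2 N, which matches the cock's friction. Continuing the arc.

step_arm:
  delta_pos:
    - [0.0015,-0.009,0]
    - [0.003,-0.0085,0]
    - [0.004,-0.008,0]
    - [0.0055,-0.0075,0]
    - [0.0065,-0.0065,0]
    - [0.0075,-0.0055,0]
    - [0.006,-0.003,0]
    - [0,0,0]
  rot:
    - [0,0,0]
    - [0,0,0]
    - [0,0,0]
    - [0,0,0]
    - [0,0,0]
    - [0,0,0]
    - [0,0,0]
    - [0,0,0]

```text
clock: 7.88
tcp_pos: [0.4888, -0.1585, 0.0696]
tcp_rot: [0.708, 0.706, -0.0, -0.001]
wrist_force: [-0.4, 0.1, 0.0]
gripper_width: -0.0
gripper_force: 0.0
```

step_arm:
  delta_pos:
    - [0.004,-0.001,0]
    - [0.003,0,0]
    - [0,0,0]
  rot:
    - [0,0,0]
    - [0,0,0]
    - [0,0,0]

```text
clock: 8.25
tcp_pos: [0.4886, -0.1564, 0.07]
tcp_rot: [0.707, 0.707, -0.003, 0.003]
wrist_force: [0.3, -16.5, -5.1]
gripper_width: 0.0003
gripper_force: 8.3
```

Run:
```python
from h import *
st(); s=tip(r=.03)
red=mask(s,(0,150,60),(6,255,255))|mask(s,(174,150,60),(180,255,255))
v,u=np.nonzero(red[165:225,285:340]); w=plane(s,np.c_[u+285,v+165],.093)[:,:2].astype(np.float32); print(len(w),cv2.minAreaRect(w*1000),cv2.fitLine(w,cv2.DIST_L2,0,.01,.01).ravel(),w.min(0),w.max(0))
```

```text
t 8.25 p [ 0.4886 -0.1564  0.07  ] F [  0.3 -16.5  -5.1] w 0.0003 gf 8.3 j [-0.41 -0.03  2.09 -0.01  1.08 -0.4 ]
[[0.001, 1.0, 0.001], [1.0, -0.001, -0.009], [-0.009, 0.001, -1.0]]
n 323 low z [0.085 0.087 0.089 0.09  0.092 0.093 0.095 0.095 0.096 0.096]
[[0.47, -0.145, 0.085, 317.0, 204.0], [0.498, -0.133, 0.086, 308.0, 201.0], [0.503, -0.134, 0.087, 307.0, 200.0], [0.475, -0.136, 0.087, 314.0, 204.0], [0.476, -0.133, 0.088, 313.0, 204.0], [0.478, -0.159, 0.089, 318.0, 200.0], [0.474, -0.155, 0.089, 318.0, 201.0], [0.506, -0.132, 0.09, 306.0, 199.0], [0.475, -0.16, 0.09, 319.0, 200.0], [0.493, -0.132, 0.09, 309.0, 201.0], [0.485, -0.133, 0.091, 311.0, 202.0], [0.479, -0.132, 0.091, 312.0, 203.0]]
108 ((511.49188232421875, -135.09352111816406), (90.81731414794922, 25.46387481689453), 1.4127991199493408) [ 0.9984692   0.05531121  0.5121128  -0.13637929] [ 0.46608877 -0.14876527] [ 0.55696344 -0.12172298]
```

The cock is against its stop: 16 N reaction, and the handle axis (0.998, 0.055) lies across the pipe. I'll retreat, turn the tool for the catch and open the jaws.

step_arm:
  delta_pos:
    - [-0.015,0,0]
    - [-0.01,0,-0.01]
    - [0,0,-0.05]
    - [0,0,-0.05]
    - [0,0,-0.03]
  rot:
    - [0,0,0]
    - [0,0,0]
    - [0,0,0]
    - [0,0,0]
    - [0,0,0]

```text
clock: 8.93
tcp_pos: [0.4894, -0.1778, 0.214]
tcp_rot: [0.708, 0.706, 0.001, 0.002]
wrist_force: [0.3, -1.4, 0.2]
gripper_width: -0.0002
gripper_force: 0.0
```

step_arm:
  delta_pos:
    - [0,0,0]
    - [0,0,0]
    - [0,0,0]
    - [0,0,0]
    - [0,0,0]
    - [0,0,0]
    - [0,0,0]
  rot:
    - [0,0,-10]
    - [0,0,-10]
    - [0,0,-10]
    - [0,0,-10]
    - [0,0,-10]
    - [0,0,-10]
    - [0,0,-1]
  grip: 80

```text
clock: 9.8
tcp_pos: [0.4885, -0.1773, 0.2105]
tcp_rot: [0.252, 0.968, 0.0, 0.0]
wrist_force: [-0.1, 0.2, 0.0]
gripper_width: 0.0683
gripper_force: 0.0
```

Run:
```python
from h import *
go([.584,.009,.21],[.584,.009,.16])
```

```text
t 9.8 p [ 0.4885 -0.1773  0.2105] F [-0.1  0.2  0. ] w 0.0683 gf 0.0 j [-0.45 -0.16  1.96  0.    1.34 -1.51]
[[-0.873, 0.488, 0.0], [0.488, 0.873, 0.0], [-0.0, 0.0, -1.0]]
to [0.584 0.009 0.21 ] d_tool [0.0075 0.2093 0.0006]
to [0.584 0.009 0.16 ] d_tool [ 0.   -0.    0.05]
```

step_arm:
  delta_pos:
    - [0.002,0.042,0]
    - [0.0015,0.042,0]
    - [0.0015,0.042,0]
    - [0.0015,0.042,0]
    - [0.001,0.041,0]
    - [0,0,0.025]
    - [0,0,0.025]
    - [0,0,0]
  rot:
    - [0,0,0]
    - [0,0,0]
    - [0,0,0]
    - [0,0,0]
    - [0,0,0]
    - [0,0,0]
    - [0,0,0]
    - [0,0,0]

```text
clock: 10.8
tcp_pos: [0.582, 0.0092, 0.1576]
tcp_rot: [0.252, 0.968, -0.0, -0.003]
wrist_force: [-0.4, -0.8, 0.1]
gripper_width: 0.0683
gripper_force: 0.0
```

Run:
```python
from h import *
st(); s=tip(r=.05)
cv2.imwrite('pics/c4.png',cv2.resize(s['img'][140:230,210:330],(800,600),interpolation=cv2.INTER_CUBIC))
```

```text
t 10.8 p [0.582  0.0092 0.1576] F [-0.4 -0.8  0.1] w 0.0683 gf 0.0 j [-0.08  0.03  1.87  0.    1.25 -1.14]
[[-0.873, 0.488, -0.005], [0.488, 0.873, 0.001], [0.005, -0.002, -1.0]]
n 396 low z [0.108 0.11  0.111 0.111 0.112 0.112 0.112 0.113 0.113 0.113]
[[0.573, -0.021, 0.108, 267.0, 200.0], [0.597, 0.033, 0.109, 249.0, 204.0], [0.585, 0.035, 0.109, 251.0, 206.0], [0.59, 0.035, 0.11, 250.0, 205.0], [0.574, 0.032, 0.111, 254.0, 207.0], [0.566, 0.023, 0.111, 258.0, 207.0], [0.559, 0.008, 0.111, 263.0, 206.0], [0.569, -0.014, 0.111, 266.0, 201.0], [0.561, 0.018, 0.111, 260.0, 207.0], [0.559, 0.016, 0.111, 261.0, 207.0], [0.563, 0.021, 0.112, 259.0, 207.0], [0.58, -0.015, 0.112, 264.0, 199.0]]
```

View pics/c4.png

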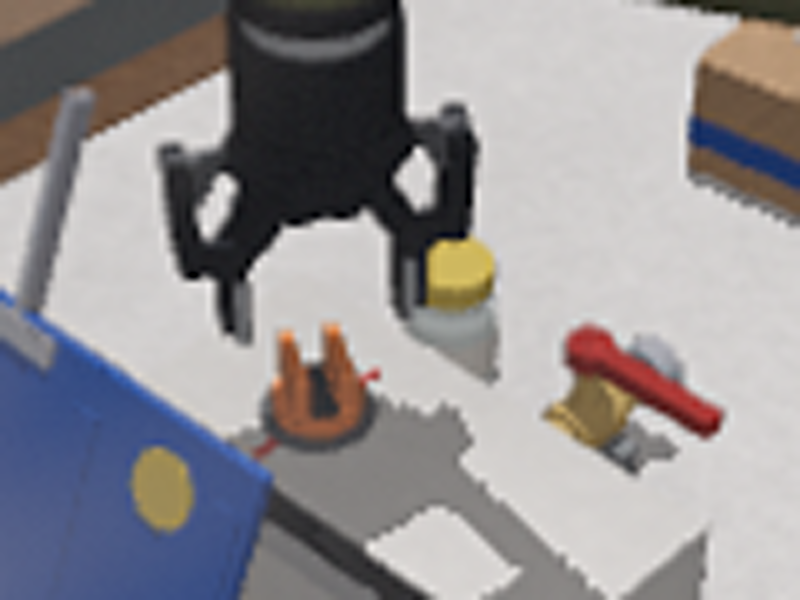

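The handle is now closed across the pipe. The open jaws straddle the catch from above, with finger ends at crop (240,335) and (405,315) and cheek tops at (285,335) and (330,328). I'll measure the tips.

Run:
```python
from h import *
s=load('side')
for c,rs in((245,range(180,193)),(246,range(182,193)),(270,range(178,190)),(271,range(178,190))):
    uv=[[c,r] for r in rs]; print(c,[(r,*(1000*q).round().astype(int).tolist()) for (_,r),q in zip(uv,dep(s,uv))])
d=grab('top'); o=mask(d,(5,130,100),(20,255,255))[175:205,245:290]; print('orange top',(o>0).sum())
```

```text
245 [(180, 592, 48, 217), (181, 589, 51, 216), (182, 592, 48, 209), (183, 594, 47, 204), (184, 591, 50, 203), (185, 595, 47, 196), (186, 591, 50, 196), (187, 591, 50, 192), (188, 593, 49, 186), (189, 589, 52, 186), (190, 595, 48, 176), (191, 596, 47, 171), (192, 647, 7, 111)]
246 [(182, 594, 43, 206), (183, 594, 44, 202), (184, 591, 46, 201), (185, 590, 47, 199), (186, 590, 47, 195), (187, 592, 46, 189), (188, 592, 46, 185), (189, 592, 46, 181), (190, 591, 47, 178), (191, 593, 45, 172), (192, 644, 5, 112)]
270 [(178, 557, -19, 209), (179, 555, -17, 207), (180, 554, -16, 204), (181, 554, -16, 201), (182, 556, -18, 195), (183, 555, -17, 192), (184, 554, -16, 189), (185, 556, -18, 183), (186, 558, -20, 177), (187, 556, -18, 175), (188, 666, -121, 42), (189, 668, -122, 35)]
271 [(178, 553, -19, 211), (179, 555, -21, 205), (180, 555, -21, 201), (181, 556, -22, 197), (182, 553, -19, 196), (183, 553, -19, 192), (184, 553, -19, 188), (185, 553, -19, 184), (186, 554, -20, 179), (187, 553, -19, 176), (188, 660, -120, 46), (189, 662, -122, 39)]
orange top 8
```

Open tips are at z ≈ 0.172 with TCP z 0.158, so the same ~28 mm bias applies. I'll go down 37 mm so the closed tips sit just above the disc, then grip.

step_arm:
  delta_pos:
    - [-0.002,0.001,0.013]
    - [0,0,0.012]
    - [0,0,0.012]
    - [0,0,0]
  rot:
    - [0,0,0]
    - [0,0,0]
    - [0,0,0]
    - [0,0,0]

```text
clock: 11.4
tcp_pos: [0.5846, 0.0088, 0.1209]
tcp_rot: [0.252, 0.968, -0.0, -0.002]
wrist_force: [-0.3, 0.3, 0.1]
gripper_width: 0.0683
gripper_force: 0.0
```

step_arm:
  delta_pos:
    - [0,0,0]
    - [0,0,0]
    - [0,0,0]
    - [0,0,0]
    - [0,0,0]
    - [0,0,0]
  rot:
    - [0,0,0]
    - [0,0,0]
    - [0,0,0]
    - [0,0,0]
    - [0,0,0]
    - [0,0,0]
  grip: 20

```text
clock: 12.15
tcp_pos: [0.5864, 0.0089, 0.1239]
tcp_rot: [0.252, 0.968, 0.0, 0.001]
wrist_force: [-0.6, 1.5, 5.9]
gripper_width: 0.0286
gripper_force: 61.4
```

Gripped at 28.6 mm with 61 N. Turning the catch clockwise by 57°.

step_arm:
  delta_pos:
    - [0,0,-0.002]
    - [0,0,0]
    - [0,0,0]
    - [0,0,0]
    - [0,0,0]
    - [0,0,0]
    - [0,0,0]
    - [0,0,0]
  rot:
    - [0,0,8]
    - [0,0,8]
    - [0,0,8]
    - [0,0,8]
    - [0,0,8]
    - [0,0,8]
    - [0,0,9]
    - [0,0,0]

```text
clock: 13.15
tcp_pos: [0.5868, 0.0092, 0.124]
tcp_rot: [0.683, 0.73, 0.001, 0.001]
wrist_force: [5.7, 2.8, -4.6]
gripper_width: 0.0284
gripper_force: 60.5
```

Run:
```python
from h import *
p,M=st(); print(np.degrees(np.arctan2(M[1,0],M[0,0])))
```

```text
t 13.15 p [0.5868 0.0092 0.124 ] F [ 5.7  2.8 -4.6] w 0.0284 gf 60.5 j [-0.08  0.07  1.89  0.    1.18 -0.14]
[[-0.066, 0.998, 0.003], [0.998, 0.066, 0.001], [0.001, 0.003, -1.0]]
93.80723673180795
```

step_arm:
  delta_pos:
    - [0,0,0]
    - [0,0,0]
    - [0,0,0]
    - [0,0,-0.02]
    - [0,0,-0.045]
    - [0,0,-0.045]
    - [0,0,-0.045]
    - [0,-0.03,-0.045]
    - [0,-0.035,-0.04]
    - [0,-0.035,0]
  rot:
    - [0,0,0]
    - [0,0,0]
    - [0,0,0]
    - [0,0,0]
    - [0,0,0]
    - [0,0,0]
    - [0,0,0]
    - [0,0,0]
    - [0,0,0]
    - [0,0,0]
  grip: 75

```text
clock: 14.4
tcp_pos: [0.4863, 0.0018, 0.3719]
tcp_rot: [0.683, 0.731, 0.003, 0.004]
wrist_force: [-0.7, 0.1, -0.2]
gripper_width: 0.0644
gripper_force: 0.0
```

step_arm:
  delta_pos:
    - [0,0,0]
    - [0,0,0]
    - [0,0,0]
    - [0,0,0]
    - [0,0,0]
  rot:
    - [0,0,0]
    - [0,0,0]
    - [0,0,0]
    - [0,0,0]
    - [0,0,0]
  grip: 0

```text
clock: 15.02
tcp_pos: [0.4864, 0.002, 0.3644]
tcp_rot: [0.683, 0.731, -0.0, -0.0]
wrist_force: [0.0, 0.1, 0.3]
gripper_width: 0.0001
gripper_force: 0.0
```

Run:
```python
from h import *
st(); d=grab('top'); s=grab('side')
y=mask(s,(20,120,100),(35,255,255)); n,l,stt,c=cv2.connectedComponentsWithStats(y)
for i in range(1,n):
    if stt[i,4]>20:
        v,u=np.nonzero(l==i); print(c[i],stt[i,4],np.median(dep(s,np.c_[u,v]),0).round(4))
cv2.imwrite('pics/c5.png',np.hstack([cv2.resize(d['img'][165:240,185:285],(400,300)),cv2.resize(s['img'][140:230,190:310],(400,300))]))
```

```text
t 15.03 p [0.4864 0.002  0.3644] F [0.  0.1 0.3] w 0.0001 gf 0.0 j [-0.11 -0.29  1.81 -0.    1.62 -0.17]
[[-0.067, 0.998, -0.001], [0.998, 0.067, 0.0], [0.0, -0.001, -1.0]]
[330.83673469  97.3877551 ] 98 [ 0.8556 -0.6438  0.1373]
[358.73255814 121.91860465] 86 [ 0.6928 -0.6471  0.08  ]
[277.38834951 180.42718447] 103 [ 0.6506 -0.1408  0.075 ]
[234.95833333 212.125     ] 24 [0.4735 0.1761 0.2553]
```

View pics/c5.png

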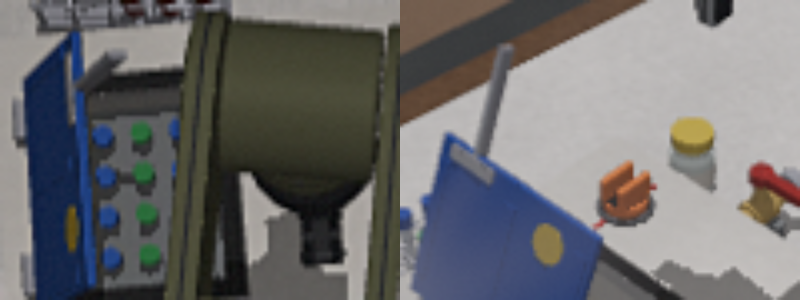

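The slot between the cheeks runs along the line of the two red marks, and the cover is still up with its pad at side pixel (235,212). I'll carry the shut fingers over the cover to its outer side.

step_arm:
  delta_pos:
    - [0.037,0,0]
    - [0.037,0,0]
    - [0.037,0,0]
    - [0.037,0,0]
    - [0.037,0,0]
    - [0.037,0,0]
    - [0.038,0,0]
    - [0,0,0.036]
    - [0,0,0.036]
    - [0,0,0.036]
  rot:
    - [0,0,0]
    - [0,0,0]
    - [0,0,0]
    - [0,0,0]
    - [0,0,0]
    - [0,0,0]
    - [0,0,0]
    - [0,0,0]
    - [0,0,0]
    - [0,0,0]

```text
clock: 16.38
tcp_pos: [0.4685, 0.2617, 0.2558]
tcp_rot: [0.683, 0.731, 0.0, 0.0]
wrist_force: [-0.4, -0.8, 0.1]
gripper_width: -0.0004
gripper_force: 0.0
```

step_arm:
  delta_pos:
    - [-0.02,0,0]
    - [-0.02,0,0]
    - [-0.02,0,0]
    - [0,0,0]
  rot:
    - [0,0,0]
    - [0,0,0]
    - [0,0,0]
    - [0,0,0]

```text
clock: 16.88
tcp_pos: [0.4739, 0.2, 0.2596]
tcp_rot: [0.684, 0.73, 0.002, 0.001]
wrist_force: [0.4, -0.2, -0.3]
gripper_width: 0.0002
gripper_force: 0.0
```

Run:
```python
from h import *
p,M=st(); c,s_=np.cos(TH),np.sin(TH); q=p[:2]-O; print('box',c*q[0]+s_*q[1],-s_*q[0]+c*q[1])
d=grab('top'); s=grab('side')
o=mask(d,(5,130,100),(20,255,255)); print('orange',(o[170:210,240:295]>0).sum())
g=cv2.resize(d['img'],None,fx=4,fy=4,interpolation=cv2.INTER_CUBIC)
o=cv2.inRange(cv2.cvtColor(g,cv2.COLOR_BGR2HSV),(5,130,120),(20,255,255)); q=np.zeros_like(o); q[700:820,980:1160]=o[700:820,980:1160]
for k in cv2.findContours(q,cv2.RETR_EXTERNAL,cv2.CHAIN_APPROX_NONE)[0]:
    if len(k)>40:
        w=plane(d,k.reshape(-1,2)/4-.375,.148)[:,:2].astype(np.float32)*1000; print(cv2.minAreaRect(w),cv2.fitLine(w,cv2.DIST_L2,0,.01,.01).ravel())
cv2.imwrite('pics/c6.png',np.hstack([cv2.resize(d['img'][165:240,185:285],(400,300)),cv2.resize(s['img'][120:240,170:330],(400,300))]))
```

```text
t 16.88 p [0.4739 0.2    0.2596] F [ 0.4 -0.2 -0.3] w 0.0002 gf 0.0 j [ 0.3  -0.2   1.91 -0.    1.43  0.23]
[[-0.064, 0.998, 0.004], [0.998, 0.064, 0.001], [0.001, 0.004, -1.0]]
box -0.04620299436568807 0.09876454359735463
orange 115
((561.8886108398438, 8.326085090637207), (21.854534149169922, 5.363755702972412), 88.60369873046875) [8.2031321e-03 9.9996638e-01 5.6249213e+02 7.9432263e+00]
((575.9055786132812, 6.484247207641602), (12.996947288513184, 42.99306106567383), 11.6124906539917) [ 1.6305318e-01 -9.8661727e-01  5.7571149e+02  5.5103345e+00]
((596.158935546875, 9.202722549438477), (38.56898880004883, 9.27039909362793), 88.5951156616211) [ 8.8899121e-02 -9.9604064e-01  5.9610089e+02  9.5555172e+00]
```

View pics/c6.png

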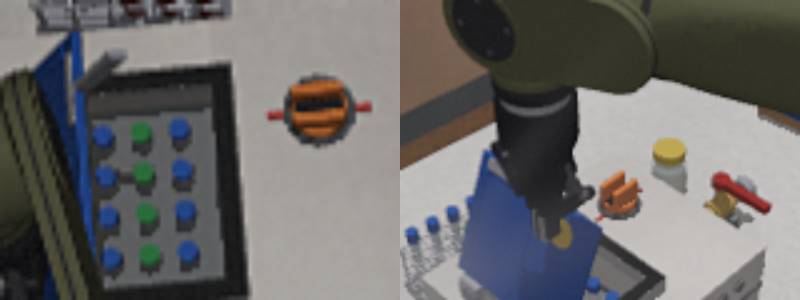

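The top view shows the slot lined up with the marks at crop (275,115) and (365,106). The side view shows the fingertips right beside the pad, about (548,235). Next I swing the cover down along its arc.

step_arm:
  delta_pos:
    - [-0.007,0,0.002]
    - [-0.007,0,0.002]
    - [-0.012,0,0.005]
    - [-0.012,0,0.006]
    - [-0.011,0,0.007]
    - [-0.01,0,0.008]
    - [-0.009,0,0.009]
    - [-0.008,0,0.01]
    - [0,0,0]
  rot:
    - [0,0,0]
    - [0,0,0]
    - [0,0,0]
    - [0,0,0]
    - [0,0,0]
    - [0,0,0]
    - [0,0,0]
    - [0,0,0]
    - [0,0,0]

```text
clock: 18.1
tcp_pos: [0.4774, 0.1248, 0.2068]
tcp_rot: [0.683, 0.73, -0.001, -0.0]
wrist_force: [0.1, 0.7, 0.9]
gripper_width: 0.0001
gripper_force: 0.4
```

Run:
```python
from h import *
p,M=st(); c,s_=np.cos(TH),np.sin(TH); q=p[:2]-O; print('box',c*q[0]+s_*q[1],-s_*q[0]+c*q[1])
s=grab('side'); b=mask(s,(105,120,40),(128,255,255)); v,u=np.nonzero(b[150:290,170:290]); pc=dep(s,np.c_[u+170,v+150]); pc=pc[pc[:,2]>.135]; 
for _ in range(4):
    m=pc.mean(0); n=np.linalg.svd(pc-m,full_matrices=False)[2][2]; pc=pc[abs((pc-m)@n)<.012]
n*=np.sign(n[2]); print(len(pc),m,n,'phi',np.arctan2(np.hypot(*n[:2]),n[2]))
```

```text
t 18.1 p [0.4774 0.1248 0.2068] F [0.1 0.7 0.9] w 0.0001 gf 0.4 j [ 0.15 -0.22  2.01 -0.    1.35  0.08]
[[-0.067, 0.998, -0.001], [0.998, 0.067, -0.001], [-0.001, -0.002, -1.0]]
box -0.047695770898393754 0.023447040448655282
767 [0.51352013 0.17000835 0.17756175] [-0.00940633  0.58554152  0.81058784] phi 0.625641105696362
```

The cover follows (angle about 0.6). Continuing down toward shut.

step_arm:
  delta_pos:
    - [-0.007,0,0.011]
    - [-0.006,0,0.011]
    - [-0.005,0,0.012]
    - [-0.004,0,0.012]
    - [-0.002,0,0.012]
    - [-0.001,0,0.008]
    - [0,0,0]
  rot:
    - [0,0,0]
    - [0,0,0]
    - [0,0,0]
    - [0,0,0]
    - [0,0,0]
    - [0,0,0]
    - [0,0,0]

```text
clock: 19.02
tcp_pos: [0.4793, 0.1005, 0.1411]
tcp_rot: [0.683, 0.731, -0.0, -0.0]
wrist_force: [2.2, 0.7, 3.1]
gripper_width: 0.0
gripper_force: 1.5
```

step_arm:
  delta_pos:
    - [0,0,0.003]
    - [0,0,0.002]
    - [0,0,0]
  rot:
    - [0,0,0]
    - [0,0,0]
    - [0,0,0]

```text
clock: 19.4
tcp_pos: [0.4794, 0.1004, 0.137]
tcp_rot: [0.683, 0.731, -0.001, 0.0]
wrist_force: [1.9, -0.7, 4.7]
gripper_width: -0.0003
gripper_force: 2.0
```

step_arm:
  delta_pos:
    - [0,0,0.002]
    - [0,0,0.002]
    - [0,0,0]
  rot:
    - [0,0,0]
    - [0,0,0]
    - [0,0,0]

```text
clock: 19.77
tcp_pos: [0.4795, 0.1003, 0.1355]
tcp_rot: [0.683, 0.731, -0.001, 0.0]
wrist_force: [-5.1, -3.5, 15.9]
gripper_width: -0.0002
gripper_force: 8.1
```

step_arm:
  delta_pos:
    - [0,0,0.002]
    - [0,0,0]
  rot:
    - [0,0,0]
    - [0,0,0]

```text
clock: 20.02
tcp_pos: [0.4796, 0.1003, 0.1353]
tcp_rot: [0.683, 0.731, -0.001, 0.0]
wrist_force: [-11.6, -4.1, 25.1]
gripper_width: -0.0001
gripper_force: 12.7
```

It has reached a hard stop at 25 N. I need to know whether that's the frame or the tongue sitting on a cheek.

Run:
```python
from h import *
st(); s=grab('side'); d=grab('top')
b=mask(s,(105,120,40),(128,255,255)); v,u=np.nonzero(b[170:290,170:300]); pc=dep(s,np.c_[u+170,v+170])
pc=pc[(pc[:,2]>.12)&(pc[:,2]<.2)]; c,s_=np.cos(TH),np.sin(TH); q=pc[:,:2]-O; B=np.c_[c*q[:,0]+s_*q[:,1],-s_*q[:,0]+c*q[:,1],pc[:,2]]
for a in np.arange(-.04,.12,.02):
    k=abs(B[:,1]-a-.01)<.01; print(round(a+.01,3),k.sum(),np.median(B[k,2]).round(4) if k.any() else '')
cv2.imwrite('pics/c7.png',np.hstack([cv2.resize(d['img'][165:240,185:325],(400,300)),cv2.resize(s['img'][150:240,190:310],(400,300),interpolation=cv2.INTER_CUBIC)]))
```

```text
t 20.02 p [0.4796 0.1003 0.1353] F [-11.6  -4.1  25.1] w -0.0001 gf 12.7 j [ 0.1  -0.16  2.09 -0.    1.21  0.03]
[[-0.068, 0.998, -0.001], [0.998, 0.068, -0.002], [-0.002, -0.001, -1.0]]
-0.03 39 0.1397
-0.01 206 0.1408
0.01 264 0.141
0.03 319 0.141
0.05 327 0.141
0.07 323 0.141
0.09 287 0.1408
0.11 280 0.1405
```

View pics/c7.png

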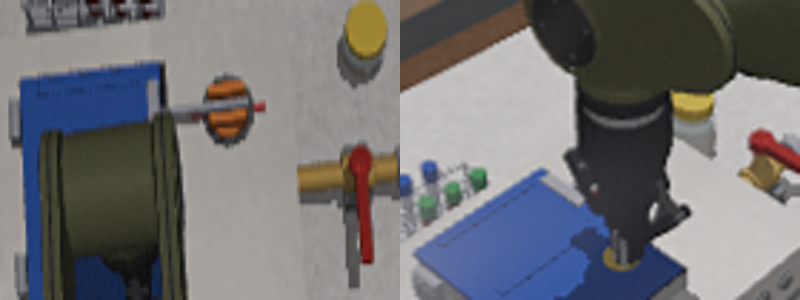

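The cover is flat: its top is at 0.140–0.141 m along its whole length. The tongue lies in the slot at crop (228,106), the handle is across the pipe, and the fingertips are on the yellow pad. Handing in.

```bash
python3 -c "
from bench import ctrl
print(ctrl.close_job())"
```

```text
the job is handed in; nothing more can be done
None
```

I handed the job in after about 20 s on the robot's clock: vent handle at its closed stop, catch slot lined up with the marks, and cover flat with its tongue in the slot, held by the fingertips at about 25 N; the hand-in call gave no verdict.

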